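Load the tilted rack reader

ROBOT

A 6-joint arm with a two-finger parallel gripper is mounted at the origin on the work surface. World frame = base frame: x ahead of the robot, y to its left, z up, the work surface at z = 0. Lengths are in mm, angles in rad, forces in N, time in s.
With the tool pointing down it reaches from about 425 to 925 mm from the base axis. Payload 12.5 kg.
Tool frame: the origin (TCP) lies between the finger pads; the fingertips stand arm.tcp_to_tips ahead of it and the grasp point (between the pads) lies 8 mm behind it (arm.tcp_to_tips is the distance from the TCP to the fingertips, in mm); z points along the fingers, y is the line along which they close (so a half turn about z gives the same grasp; the last joint's range is limited). The gripper opens to 85 mm and grips with 20 to 120 N. Pads are 22 mm wide; open, the fingers measure 114 mm over their backs; the gripper's body (76 mm by 85 mm) begins 54 mm behind the grasp point. The pads swing forward as they close: fully open they stand 13 mm farther back than shut.
Start: joints at [-1.225, 0.491, 1.559, -0, 1.092, -0.106], TCP at [272.889, -562.294, 242.327] pointing down, gripper open.
Joint ranges: [-3.1, 3.1], [-0.84, 2.19], [0.05, 2.79], [-1.13, 4.28], [0.06, 2.93], [-2.69, 2.69]. Speed limits (rad/s): [2.22, 2.22, 2.79, 3.14, 3.14, 3.14].

INTERFACE

Orientations are given as a unit quaternion [w, x, y, z].
In Python, from bench import get_state, read_camera, order, arm gives the robot as it stands.
- The arm moves only by the shell command python3 -m handwheel 'ROWS'. ROWS is JSON, a list of rows, each an object with "hand": the gripper command: -1 is fully open, 1 is shut, values between are in proportion; "offset": the shift along the tool's x, y, z in cm, a list of three; "roll": the turn about the tool's z in degrees. In form: [{"hand": hand, "offset": [dx, dy, dz], "roll": roll}, ...]. A call has 1 to 5 rows; each row is the pose to reach, as a shift and turn from the pose commanded when the call began, along the tool's axes at that moment; what a row does not reach only later rows make up. A row lasts 1/12 s, in which the tool goes at most 41.7 mm and 7.16 degrees, less where a joint would pass 70% of its speed; a pose out of reach is approached as far as the arm can. A call with a gripper value outside its range is refused whole. The fingers move at their own pace and stop on an object; the grip force is fixed at half the most. Time passes only in rows, so rows that repeat a pose let the fingers close. It gives the time, the measured TCP pose, the force, the opening and the grip force at its end, in the units of the state.
- get_state(): the state, without advancing time (a new reading comes with each control period).
- read_camera(name): name is "side" or "top"; returns a dict with "image" (400x640x3 uint8, red, green, blue), "K" (3x3 intrinsics, pixels), "rvec" (rotation vector, rad) and "tvec" (3), from world to camera coordinates, as OpenCV has them. Camera axes: x right, y down, z forward; pixel columns grow to the right and rows downward; lengths in mm; the calibration is good to about 2 mm. A picture is of the moment at which its call begins. There is no depth.
- order.hand_in(): hands the job in; it is judged then, once.
The state is a dict: "clock": time; "joint_positions": joint angles; "qvel": joint speeds; "tau": joint torques, N m; "eef_pos": TCP position; "tool_rot": TCP orientation; "ft_force": force on the tool from outside, world axes, zero at the start; "wrist_torque": the same for the moment, N m; "finger_gap": opening from 0.0 (shut) to 1.0 (fully open); "grip_force": force on a finger pad.
Only numpy, scipy, OpenCV 4.12 (cv2) and the standard library are available. Lean on these libraries where they do the work, as an engineer would, in place of code of your own. Each camera call takes 0.05 s, during which the arm holds its last target. There are 200 camera calls.

TASK

Take the empty carrier (the one without tubes) off the reader's sloping deck and lay it flat in the small return tray. Then put every carrier of tubes from the waiting tray on the deck, lengthwise in the direction of the slope away from you as the empty one lay, so that it slides down home against the front fence and, side by side without gaps, against the side fence or the carrier before it; then gently lower the hinged cover until it is fully shut, and press the start button. Leave the foam rack, spray bottle and jar where they stand.

Things in the scene. Friction and masses are not known exactly. Their poses are not given: they have to be found in the camera images.
- deck: the reader's bare metal deck, a polished slippery plate tilted two ways, 145 (x) x 220 (y). Origin: the locating corner, the deck's lowest point, on the plate's top surface where the two fences' inner faces meet. x runs uphill away from the robot (15 degrees), y uphill to the robot's left (14 degrees), z is the plate's normal
- deck_corner (a point): the same point and axes as the deck. Front fence: along y, inner face at x = 0; side fence: along x, inner face at y = 0; both 18 high, 12 thick; the other two edges are open. Carriers home, lengthwise along x, have their origins at x = 60, z = 0 and y = 20, 60, 100, 140 mm. Let go flat a little uphill of its place, a carrier slides home in about a second
- carrier1: tube carrier: white block 120 (x) x 40 (y) x 26 high; grey grip fin at its middle, 16 (x) x 30 (y), from height 26 to 70; near each end, 49 from the middle, a pair of capped blood tubes (15 x 36 together, up to height 62). About 0.2 kg, smooth base. Origin: centre of the underside, z up. Starts in the waiting tray; may be absent
- carrier2: tube carrier: white block 120 (x) x 40 (y) x 26 high; grey grip fin at its middle, 16 (x) x 30 (y), from height 26 to 70; near each end, 49 from the middle, a pair of capped blood tubes (15 x 36 together, up to height 62). About 0.2 kg, smooth base. Origin: centre of the underside, z up. Starts in the waiting tray; may be absent
- carrier3: tube carrier: white block 120 (x) x 40 (y) x 26 high; grey grip fin at its middle, 16 (x) x 30 (y), from height 26 to 70; near each end, 49 from the middle, a pair of capped blood tubes (15 x 36 together, up to height 62). About 0.2 kg, smooth base. Origin: centre of the underside, z up. Starts in the waiting tray; may be absent
- carrier4: tube carrier: white block 120 (x) x 40 (y) x 26 high; grey grip fin at its middle, 16 (x) x 30 (y), from height 26 to 70; near each end, 49 from the middle, a pair of capped blood tubes (15 x 36 together, up to height 62). About 0.2 kg, smooth base. Origin: centre of the underside, z up. Starts in the waiting tray; may be absent
- empty_carrier: the empty carrier: the same white block 120 x 40 x 26 with the same grip fin (16 along x, 30 along y, up to height 70), but no tubes, only four dark holes. About 0.17 kg. Origin: centre of the underside, z up. Starts home in the deck's locating corner, tilted with the deck
- waiting_tray: fixed shallow grey tray, 190 (x) x 296 (y) x 14 high, walls and floor 5 thick, in which the carriers of tubes wait side by side. Origin: centre of the underside
- return_tray: fixed small grey tray to the left of the reader, 160 (x) x 86 (y) x 30 high outside, walls and floor 4 thick. Origin: centre of the underside, x lengthwise
- cover (a joint): angle of the smoke-clear cover hinged along the deck's upper (far) edge, rad: 0 = fully shut over the deck, grows as it opens, up to 1.75; starts at 1.4 to 1.6. A stiff hinge: it stays wherever it is left (about 3 to 6 N at the handle moves it)
- cover_handle (a point): middle of the cover's handle, a round steel bar 14 in diameter and 120 long, parallel to the deck's y axis; there is 34 clear between the bar and the cover's front edge behind it. Shut, it is at deck x = -58, y = 104, z = 100 (mm); it swings about cover_hinge at a radius of 240. The point's axes turn with the cover
- cover_hinge (a point): middle of the cover's hinge line, which is parallel to the deck's y axis, at deck x = 160, y = 104, z = 0. The shut cover is a roof whose underside is 85 above the deck plate, with a back panel at the hinge, a 30 deep lip at the front and open sides
- start (a joint): travel of the start button, m: 0 = up, 0.006 = fully down; a spring returns it, about 5 N presses it fully down
- start_top (a point): centre of the top face of the green round start button, 30 in diameter, facing up on the white pillar (80 x 70, 170 high) to the left of the deck
- foam_rack: bystander: white foam block 70 x 170 x 50 with capped tubes up to 84 high. Origin: centre of the underside
- spray_bottle: bystander: white bottle 60 in diameter, 170 high. Origin: centre of the underside
- jar: bystander: amber jar 64 in diameter, 90 high. Origin: centre of the underside
Things that resemble listed ones, but are neither listed nor needed, are in the scene too. What is shaped like the carrier4 but orange is not meant.

How it is judged (in metres and radians):
On the way, in this order (a step that is already met when the one before it is completed fails the run):
1. the empty carrier lies flat in the return tray (x of empty_carrier in the frame of return_tray between -0.03 and 0.03 m and y of empty_carrier in the frame of return_tray between -0.03 and 0.03 m and z of empty_carrier in the frame of return_tray between -0.002 and 0.012 m and angle between empty_carrier's own z axis and vertical below 0.1 rad and linear speed of empty_carrier below 0.03 m/s), for 0.3 s.
2. every carrier of tubes is home on the deck, released, side by side from the corner (x of carrier1 in the frame of deck between 0.056 and 0.064 m and z of carrier1 in the frame of deck between -0.004 and 0.004 m and angle between the x axis of each of carrier1, carrier2, carrier3, carrier4 and the x axis of deck, either way round below 0.06 rad and angle between the z axis of each of carrier1, carrier2, carrier3, carrier4 and the z axis of deck, either way round below 0.06 rad and linear speed of each of carrier1, carrier2, carrier3, carrier4 below 0.03 m/s and (y of carrier1 in the frame of deck between 0.016 and 0.025 m or y of carrier1 in the frame of deck between 0.056 and 0.065 m or y of carrier1 in the frame of deck between 0.096 and 0.105 m or y of carrier1 in the frame of deck between 0.136 and 0.145 m) and x of carrier2 in the frame of deck between 0.056 and 0.064 m and z of carrier2 in the frame of deck between -0.004 and 0.004 m and (y of carrier2 in the frame of deck between 0.016 and 0.025 m or y of carrier2 in the frame of deck between 0.056 and 0.065 m or y of carrier2 in the frame of deck between 0.096 and 0.105 m or y of carrier2 in the frame of deck between 0.136 and 0.145 m) and x of carrier3 in the frame of deck between 0.056 and 0.064 m and z of carrier3 in the frame of deck between -0.004 and 0.004 m and (y of carrier3 in the frame of deck between 0.016 and 0.025 m or y of carrier3 in the frame of deck between 0.056 and 0.065 m or y of carrier3 in the frame of deck between 0.096 and 0.105 m or y of carrier3 in the frame of deck between 0.136 and 0.145 m) and x of carrier4 in the frame of deck between 0.056 and 0.064 m and z of carrier4 in the frame of deck between -0.004 and 0.004 m and (y of carrier4 in the frame of deck between 0.016 and 0.025 m or y of carrier4 in the frame of deck between 0.056 and 0.065 m or y of carrier4 in the frame of deck between 0.096 and 0.105 m or y of carrier4 in the frame of deck between 0.136 and 0.145 m) and (y of carrier1 in the frame of deck between 0.016 and 0.025 m or y of carrier2 in the frame of deck between 0.016 and 0.025 m or y of carrier3 in the frame of deck between 0.016 and 0.025 m or y of carrier4 in the frame of deck between 0.016 and 0.025 m) and contact force between the fingers and carrier1 below 0.1 N and contact force between the fingers and carrier2 below 0.1 N and contact force between the fingers and carrier3 below 0.1 N and contact force between the fingers and carrier4 below 0.1 N), for 0.3 s.
3. the cover is shut (value of joint cover below 0.04 rad), for 0.2 s.
4. the start button is pressed (value of joint start above 0.0045 m and value of joint cover below 0.04 rad), for 0.05 s.
At the end, for the whole second after the job is handed in: The empty carrier lies flat in the return tray; all tube carriers lie still and square (0.06 rad) on the deck, within 4 mm of the front fence and of their places in a gapless row (pitch 40 mm) from the side fence; the cover is shut (within 0.04 rad) (all of step 1 and x of carrier1 in the frame of deck between 0.056 and 0.064 m and z of carrier1 in the frame of deck between -0.004 and 0.004 m and angle between the x axis of each of carrier1, carrier2, carrier3, carrier4 and the x axis of deck, either way round below 0.06 rad and angle between the z axis of each of carrier1, carrier2, carrier3, carrier4 and the z axis of deck, either way round below 0.06 rad and linear speed of each of carrier1, carrier2, carrier3, carrier4 below 0.03 m/s and (y of carrier1 in the frame of deck between 0.016 and 0.025 m or y of carrier1 in the frame of deck between 0.056 and 0.065 m or y of carrier1 in the frame of deck between 0.096 and 0.105 m or y of carrier1 in the frame of deck between 0.136 and 0.145 m) and x of carrier2 in the frame of deck between 0.056 and 0.064 m and z of carrier2 in the frame of deck between -0.004 and 0.004 m and (y of carrier2 in the frame of deck between 0.016 and 0.025 m or y of carrier2 in the frame of deck between 0.056 and 0.065 m or y of carrier2 in the frame of deck between 0.096 and 0.105 m or y of carrier2 in the frame of deck between 0.136 and 0.145 m) and x of carrier3 in the frame of deck between 0.056 and 0.064 m and z of carrier3 in the frame of deck between -0.004 and 0.004 m and (y of carrier3 in the frame of deck between 0.016 and 0.025 m or y of carrier3 in the frame of deck between 0.056 and 0.065 m or y of carrier3 in the frame of deck between 0.096 and 0.105 m or y of carrier3 in the frame of deck between 0.136 and 0.145 m) and x of carrier4 in the frame of deck between 0.056 and 0.064 m and z of carrier4 in the frame of deck between -0.004 and 0.004 m and (y of carrier4 in the frame of deck between 0.016 and 0.025 m or y of carrier4 in the frame of deck between 0.056 and 0.065 m or y of carrier4 in the frame of deck between 0.096 and 0.105 m or y of carrier4 in the frame of deck between 0.136 and 0.145 m) and (y of carrier1 in the frame of deck between 0.016 and 0.025 m or y of carrier2 in the frame of deck between 0.016 and 0.025 m or y of carrier3 in the frame of deck between 0.016 and 0.025 m or y of carrier4 in the frame of deck between 0.016 and 0.025 m) and value of joint cover below 0.04 rad); the robot touches nothing.
It fails at once if the cover is slammed (faster than 2.5 rad/s) (velocity of joint cover below -2.5 rad/s).
It fails at once if the foam rack is shifted by more than 30 mm (distance of foam_rack from where it was at the start of the episode above 0.03 m).
It fails at once if the spray bottle is shifted by more than 30 mm (distance of spray_bottle from where it was at the start of the episode above 0.03 m).
It fails at once if the jar is shifted by more than 30 mm (distance of jar from where it was at the start of the episode above 0.03 m).
Of carrier1, carrier2, carrier3, carrier4 only 2 to 4 are there at a start; the rules pass over those that are not, and their reading is None.
At some moment in a run one of carrier1, carrier2, carrier3, carrier4 may be knocked a few centimetres aside while the robot is not near it.
Once in a run the grip may slacken for a moment while it holds something.
It also fails if it takes over 210 s, if anything falls off the work surface, if the arm or the gripper's body presses on something with over 40 N, if the wrist force passes 120 N, or if a joint passes its speed limit or range.

## Working session

There is one attempt and no reset: what is moved stays moved. The work goes in short steps, Python scripts to look and compute and a shell command to move; the robot and the scene stay as the last step left them, time stands still between calls to the robot, and variables do not carry over. Pictures are saved under pics/ and viewed, at most 14 in all, crops included, and the job is handed in when it is done.

```bash
ls; mkdir -p pics
python3 - <<'E'
from bench import get_state, read_camera, order, arm
import cv2
print(get_state()); print(arm.tcp_to_tips)
for n in("side","top"):
    c=read_camera(n); cv2.imwrite(f"pics/{n}0.png",c["image"][:,:,::-1]); print(n,c["K"],c["rvec"],c["tvec"])
E
```

```text
pics
{'clock': 0.0, 'joint_positions': array([-1.22459260e+00,  4.91567680e-01,  1.55949578e+00,  1.76957980e-06,
        1.09167316e+00, -1.05606915e-01]), 'qvel': array([-0.00021226, -0.00304767, -0.00045555,  0.00041497,  0.00011748,
       -0.00069012]), 'tau': array([ 2.30776801e-03, -6.18440509e+01, -2.61595595e+01, -7.18619958e-05,
        4.01191675e-03, -6.75734498e-06]), 'eef_pos': array([ 272.81105017, -562.06225197,  241.7067284 ]), 'tool_rot': array([-5.67939965e-04,  9.74591657e-01,  2.23988339e-01, -6.78631296e-05]), 'ft_force': array([0.15741933, 0.22163943, 0.02441808]), 'wrist_torque': array([-0.00952995, -0.00479749, -0.03117838]), 'grip_force': 0.0, 'finger_gap': 0.9991622906400205}
11.0
side [[489.51682228   0.         331.04472908]
 [  0.         489.51682228 198.55941499]
 [  0.           0.           1.        ]] [ 1.30418773 -2.10174261  1.03212835] [ 220.38085339  399.55470856 1371.22823174]
top [[519.97706483   0.         316.31335793]
 [  0.         519.97706483 200.0611503 ]
 [  0.           0.           1.        ]] [ 2.16612537 -2.17588142  0.09729388] [ -19.87967721  575.98197019 1627.41588771]
```

View pics/side0.png

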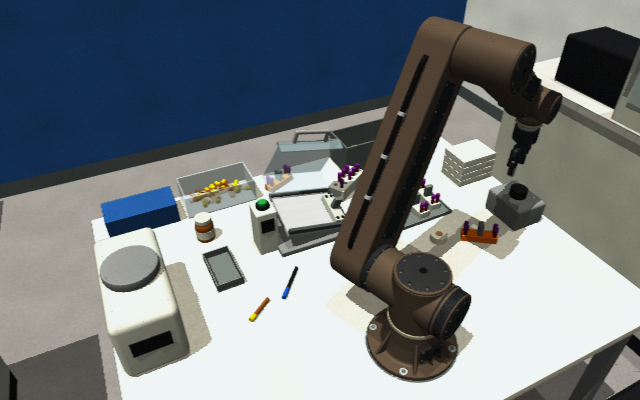

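View pics/top0.png

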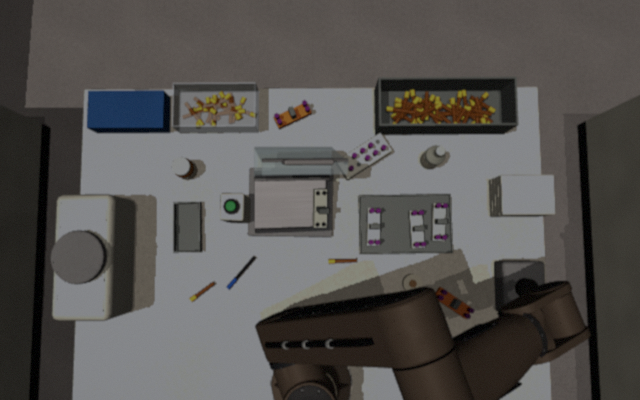

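```bash
cat > h.py <<'E'
import numpy as np, cv2
from bench import get_state, read_camera, order, arm
from scipy.spatial.transform import Rotation as R
def cam(n,save=None,crop=None,s=4):
    c=read_camera(n); im=c["image"][:,:,::-1].copy()
    if save:
        if crop: u0,v0,u1,v1=crop; im=cv2.resize(im[v0:v1,u0:u1],None,fx=s,fy=s,interpolation=cv2.INTER_CUBIC)
        cv2.imwrite("pics/"+save,im)
    return c
def P(c): return c["K"],cv2.Rodrigues(np.array(c["rvec"],float))[0],np.array(c["tvec"],float).reshape(3)
def proj(c,p):
    K,r,t=P(c); q=(np.atleast_2d(p)@r.T+t)@K.T; return q[:,:2]/q[:,2:]
def onz(c,uv,z):
    K,r,t=P(c); o=-r.T@t; d=r.T@np.linalg.solve(K,[uv[0],uv[1],1]); return o+d*(z-o[2])/d[2]
def two(c1,u1,c2,u2):
    A=[];b=[]
    for c,u in((c1,u1),(c2,u2)):
        K,r,t=P(c); d=r.T@np.linalg.solve(K,[u[0],u[1],1]); d/=np.linalg.norm(d); M=np.eye(3)-np.outer(d,d); A.append(M); b.append(M@(-r.T@t))
    return np.linalg.lstsq(np.vstack(A),np.hstack(b),rcond=None)[0]
E
python3 - <<'E'
from h import *
cam("top","t1.png",(215,140,395,260),4)
cam("top","t2.png",(350,180,470,270),6)
E
```

```text
(no output)
```

View pics/t1.png

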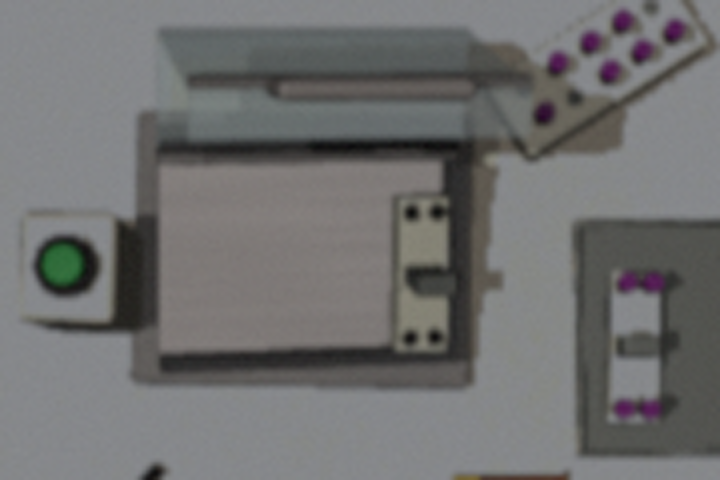

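View pics/t2.png

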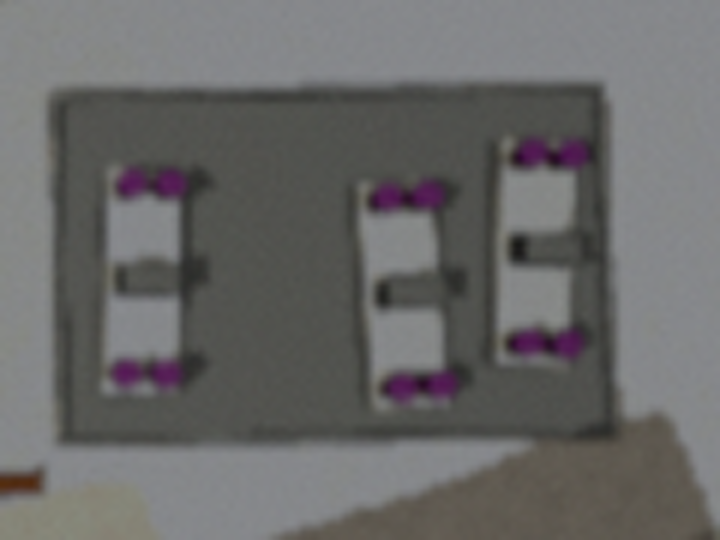

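Run:
```python
from h import *
cam("side","s1.png",(195,120,375,255),4)
```

```text
(no output)
```

View pics/s1.png

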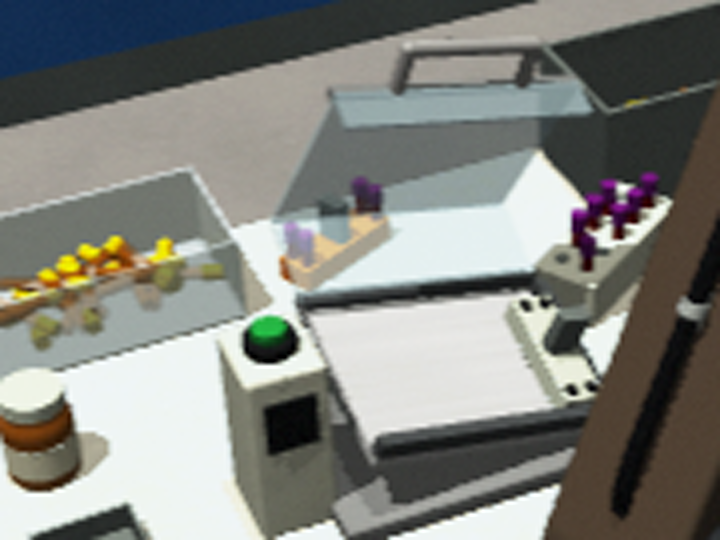

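```bash
cat > fit.py <<'E'
from h import *
from scipy.optimize import least_squares
T=cam("top");S=cam("side")
ft=lambda u:np.array(u)/4+[215,140]-.375
fs=lambda u:np.array(u)/4+[195,120]-.375
def Rd(yaw): return R.from_euler('ZYX',[yaw,-np.radians(15),np.radians(14)]).as_matrix()
obs=[(T,(120,0,26),ft((449,194))),(T,(120,40,26),ft((398,196))),(T,(0,40,26),ft((395,352))),(T,(0,0,26),ft((445,352))),
(T,(145,220,0),ft((160,158))),(T,(0,220,18),ft((160,356))),(T,(60,20,70),ft((437,285))),
(S,(120,40,26),fs((507,305))),(S,(0,40,26),fs((562,402))),(S,(145,220,0),fs((300,312))),(S,(0,220,18),fs((377,435)))]
hd=[(T,ft((372,88))),(S,fs((469,44)))]
def hp(a): 
    g=np.arctan2(100,218)+a; return np.array([160-240*np.cos(g),104,240*np.sin(g)])
def f(p):
    D=Rd(p[3]); W=lambda q:D@np.array(q)+p[:3]
    return np.hstack([proj(c,W(q))[0]-u for c,q,u in obs]+[proj(c,W(hp(p[4])))[0]-u for c,u in hd])
s=least_squares(f,[580,-20,80,0,1.5],loss='soft_l1'); print(s.x.round(3)); print(f(s.x).reshape(-1,2).round(1).tolist())
p=s.x; D=Rd(p[3]); np.savez("deck.npz",o=p[:3],D=D); W=lambda q:(D@np.array(q)+p[:3]).round(1)
for n,q in dict(home_top=(60,20,70),home2=(60,60,70),home3=(60,100,70),hinge=(160,104,0),handle=hp(p[4]),hshut=hp(0)).items(): print(n,W(q))
print("button",two(T,ft((64,264)),S,fs((270,336))).round(1))
g=lambda u:np.array(u)/6+[350,180]-.42
for n,a,b in(("A",(152,183),(147,374)),("B",(407,196),(422,388)),("C",(551,154),(545,344))):
    A,B=onz(T,g(a),67),onz(T,g(b),67); print(n,((A+B)/2).round(1),np.linalg.norm(A-B).round(1),np.degrees(np.arctan2(*(A-B)[[1,0]])).round(1))
for z in (0,30):
  print("tray",z,[onz(T,u,z).round(0)[:2].tolist() for u in((174,203),(203,203),(203,251),(174,251))])
E
python3 fit.py
python3 - <<'E'
from h import *
cam("top","t3.png",(160,190,260,265),7)
E
```

```text
[ 495.644  -45.598   34.812   12.539 -143.103]
[[-0.1, 0.6], [-0.1, 0.2], [-0.1, -0.3], [-0.1, -0.7], [-0.6, 1.0], [-0.0, -0.1], [-0.4, -0.1], [0.1, -1.9], [0.2, -0.3], [1.3, 0.9], [-1.4, -0.3], [1.3, -0.3], [0.2, 0.7]]
home_top [534.8 -44.2 120.6]
home2 [533.4  -5.3 130. ]
home3 [532.   33.5 139.3]
hinge [646.4  51.2 100.5]
handle [648.6  -4.9 333.9]
hshut [410.   33.5 137.9]
button [545.9 222.9 180.6]
A [ 491. -202.   67.] 98.4 -2.3
B [ 483.4 -338.1   67. ] 98.9 3.2
C [ 505.2 -407.3   67. ] 98.0 -3.3
tray 0 [[571.0, 438.0], [571.0, 344.0], [416.0, 342.0], [416.0, 435.0]]
tray 30 [[568.0, 430.0], [568.0, 338.0], [416.0, 335.0], [416.0, 427.0]]
```

View pics/t3.png

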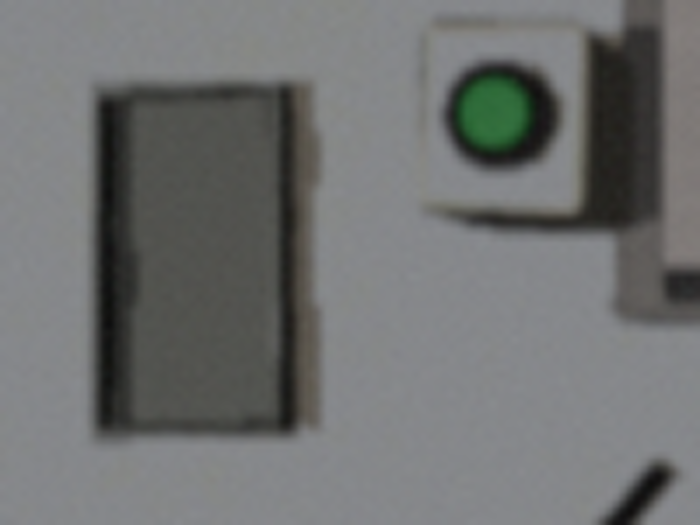

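Pictures: deck with the empty carrier at t1 (421,275). Candidates: white carriers in the waiting tray at top px (375,226), (418,228), (440,222) fit (white, tubes; enlarged in t2, so three carriers). The carriers at (295,113) and (455,303) are orange, so not meant. Tray rim and button confirmed in t3. Return tray centre is about (492,384).

```bash
python3 -m handwheel '[{"hand":-0.1,"offset":[13.4,-4.6,0],"roll":-35.5},{"hand":-0.1,"offset":[13.4,-4.6,0],"roll":-35.5},{"hand":-0.1,"offset":[13.4,-4.6,0],"roll":-35.5},{"hand":-0.1,"offset":[13.4,-4.6,0],"roll":-35.5},{"hand":-0.1,"offset":[13.4,-4.6,0],"roll":-35.5}]'
python3 -m handwheel '[{"hand":-0.1,"offset":[0,0,0],"roll":-27},{"hand":-0.1,"offset":[0,0,0],"roll":-27},{"hand":-0.1,"offset":[0,0,0],"roll":-27},{"hand":-0.1,"offset":[0,0,0],"roll":-27},{"hand":-0.1,"offset":[0,0,0],"roll":-27}]'
```

```text
clock: 0.82
eef_pos: [375.8, -459.6, 242.6]
tool_rot: [0.0, 0.857, 0.515, 0.0]
ft_force: [-0.8, -0.1, 0.2]
finger_gap: 0.549
grip_force: 0.0
clock: 1.23
eef_pos: [373.4, -462.3, 242.3]
tool_rot: [0.0, 0.715, 0.699, -0.0]
ft_force: [-0.2, 0.4, -0.8]
finger_gap: 0.551
grip_force: 0.0
```

```bash
python3 -m handwheel '[{"hand":-0.1,"offset":[20,7,0],"roll":0},{"hand":-0.1,"offset":[20,7,0],"roll":0},{"hand":-0.1,"offset":[20,7,0],"roll":0},{"hand":-0.1,"offset":[20,7,0],"roll":0},{"hand":-0.1,"offset":[20,7,0],"roll":0}]'
python3 -m handwheel '[{"hand":-0.1,"offset":[18,6,0],"roll":0},{"hand":-0.1,"offset":[18,6,0],"roll":0},{"hand":-0.1,"offset":[18,6,0],"roll":0},{"hand":-0.1,"offset":[18,6,0],"roll":0},{"hand":-0.1,"offset":[18,6,0],"roll":0}]'
python3 -m handwheel '[{"hand":-0.1,"offset":[4.4,2.4,9],"roll":0},{"hand":-0.1,"offset":[4.4,2.4,9],"roll":0},{"hand":-0.1,"offset":[4.4,2.4,9],"roll":0},{"hand":-0.1,"offset":[4.4,2.4,9],"roll":0},{"hand":-0.1,"offset":[4.4,2.4,9],"roll":0}]'
python3 - <<'E'
from h import *
cam("top","t4.png",(215,140,395,260),4)
c=cam("side","s4.png",(195,120,375,255),4)
E
```

```text
clock: 1.65
eef_pos: [447.9, -266.1, 242.4]
tool_rot: [0.0, 0.719, 0.695, 0.0]
ft_force: [1.4, -0.1, 0.1]
finger_gap: 0.548
grip_force: 0.0
clock: 2.07
eef_pos: [513.4, -86.1, 242.5]
tool_rot: [0.0, 0.718, 0.696, 0.0]
ft_force: [0.2, 0.3, -0.5]
finger_gap: 0.551
grip_force: 0.0
clock: 2.48
eef_pos: [537.9, -46.1, 152.1]
tool_rot: [-0.001, 0.717, 0.697, -0.001]
ft_force: [0.4, -1.4, 0.3]
finger_gap: 0.55
grip_force: 0.0
```

View pics/s4.png

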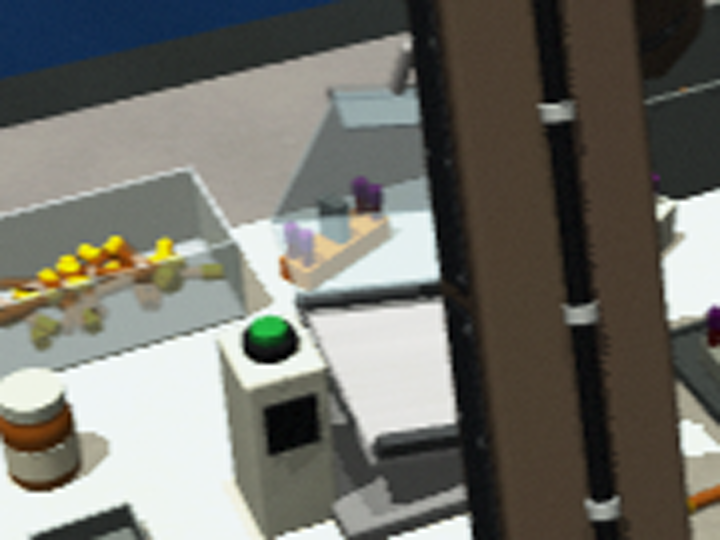

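Arm hides the fin in the side view (s4, arm over x 430–680). The gap has ±15 mm of slack, so I'm going down on the measurement.

```bash
python3 -m handwheel '[{"hand":-0.1,"offset":[0.2,0,2.5],"roll":0},{"hand":-0.1,"offset":[0.2,0,4.8],"roll":0},{"hand":-0.1,"offset":[0.2,0,4.8],"roll":0},{"hand":-0.1,"offset":[0.2,0,4.8],"roll":0}]'
python3 -m handwheel '[{"hand":1,"offset":[0,0,0],"roll":0},{"hand":1,"offset":[0,0,0],"roll":0},{"hand":1,"offset":[0,0,0],"roll":0},{"hand":1,"offset":[0,0,-0.3],"roll":0},{"hand":1,"offset":[0,0,-0.6],"roll":0}]'
python3 -m handwheel '[{"hand":1,"offset":[0,0,-1],"roll":0},{"hand":1,"offset":[0,0,-2],"roll":0},{"hand":1,"offset":[0,0,-3],"roll":0},{"hand":1,"offset":[0,0,-4],"roll":0},{"hand":1,"offset":[0,0,-5],"roll":0}]'
```

```text
clock: 2.92
eef_pos: [538.1, -45.0, 105.2]
tool_rot: [0.0, 0.718, 0.697, -0.0]
ft_force: [0.0, 0.6, 0.4]
finger_gap: 0.553
grip_force: 0.0
clock: 3.33
eef_pos: [539.4, -44.4, 112.8]
tool_rot: [0.002, 0.717, 0.697, 0.002]
ft_force: [-1.7, 1.1, 10.6]
finger_gap: 0.207
grip_force: 56.2
clock: 3.75
eef_pos: [537.9, -44.2, 161.4]
tool_rot: [0.0, 0.717, 0.697, -0.0]
ft_force: [0.6, -0.1, -1.8]
finger_gap: 0.176
grip_force: 59.1
```

```bash
python3 -m handwheel '[{"hand":1,"offset":[0,0,-4],"roll":0},{"hand":1,"offset":[0,0,-8],"roll":0},{"hand":1,"offset":[0,0,-12],"roll":0},{"hand":1,"offset":[4,-0.5,-12],"roll":0},{"hand":1,"offset":[8,-1,-12],"roll":0}]'
python3 -m handwheel '[{"hand":1,"offset":[4,-0.8,0],"roll":0},{"hand":1,"offset":[8,-1.6,0],"roll":0},{"hand":1,"offset":[12,-2.2,0],"roll":0},{"hand":1,"offset":[16,-2.8,0],"roll":0},{"hand":1,"offset":[20,-3,0],"roll":0}]'
python3 -m handwheel '[{"hand":1,"offset":[4,-0.6,0],"roll":0},{"hand":1,"offset":[8,-1.2,0],"roll":0},{"hand":1,"offset":[12,-1.7,0],"roll":0},{"hand":1,"offset":[13.7,-1.7,0],"roll":0},{"hand":1,"offset":[13.7,-1.7,0],"roll":0}]'
python3 - <<'E'
from h import *
cam("top","t5.png",(100,140,300,290),4)
E
```

```text
clock: 4.17
eef_pos: [530.7, 35.6, 283.2]
tool_rot: [0.002, 0.718, 0.696, 0.002]
ft_force: [-0.0, 0.7, -2.7]
finger_gap: 0.173
grip_force: 59.3
clock: 4.58
eef_pos: [504.6, 238.6, 281.0]
tool_rot: [0.0, 0.717, 0.697, -0.0]
ft_force: [1.1, -0.3, -1.2]
finger_gap: 0.172
grip_force: 59.2
clock: 5.0
eef_pos: [491.7, 377.6, 280.2]
tool_rot: [-0.0, 0.716, 0.698, -0.0]
ft_force: [-1.0, -0.6, -2.6]
finger_gap: 0.173
grip_force: 59.2
```

View pics/t5.png

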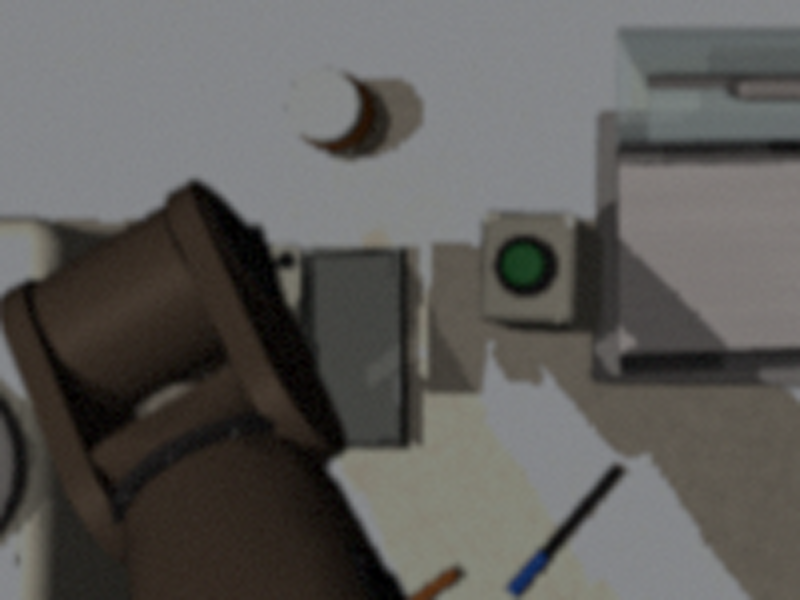

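The carrier is over the tray, which sits at (305–410, 250–445). Lowering.

```bash
python3 -m handwheel '[{"hand":1,"offset":[-0.3,0,4],"roll":0},{"hand":1,"offset":[-0.3,0,8],"roll":0},{"hand":1,"offset":[-0.3,0,12],"roll":0},{"hand":1,"offset":[-0.3,0,16],"roll":0},{"hand":1,"offset":[-0.3,0,20],"roll":0}]'
python3 -m handwheel '[{"hand":1,"offset":[0,0,0.5],"roll":0},{"hand":1,"offset":[0,0,1],"roll":0},{"hand":1,"offset":[0,0,1.2],"roll":0},{"hand":1,"offset":[0,0,1.4],"roll":0}]'
python3 -m handwheel '[{"hand":1,"offset":[0,0,0.2],"roll":0},{"hand":1,"offset":[0,0,0.4],"roll":0},{"hand":1,"offset":[0,0,0.6],"roll":0}]'
```

```text
clock: 5.47
eef_pos: [492.9, 369.8, 79.3]
tool_rot: [0.0, 0.717, 0.697, 0.0]
ft_force: [0.7, 0.1, -1.5]
finger_gap: 0.174
grip_force: 59.3
clock: 5.8
eef_pos: [493.8, 371.4, 68.5]
tool_rot: [0.0, 0.717, 0.697, 0.002]
ft_force: [0.6, 0.1, -1.6]
finger_gap: 0.176
grip_force: 59.2
clock: 6.05
eef_pos: [493.8, 371.9, 62.7]
tool_rot: [0.0, 0.717, 0.697, 0.002]
ft_force: [-5.2, -3.0, 37.3]
finger_gap: 0.18
grip_force: 44.2
```

```bash
python3 -m handwheel '[{"hand":1,"offset":[0,0,-0.3],"roll":0},{"hand":-0.1,"offset":[0,0,-0.3],"roll":0},{"hand":-0.1,"offset":[0,0,-0.3],"roll":0},{"hand":-0.1,"offset":[0,0,-0.3],"roll":0},{"hand":-0.1,"offset":[0,0,-2],"roll":0}]'
python3 -m handwheel '[{"hand":-0.1,"offset":[0,0,-4],"roll":0},{"hand":-0.1,"offset":[0,0,-8],"roll":0},{"hand":-0.1,"offset":[0,0,-12],"roll":0},{"hand":-0.1,"offset":[0,0,-16],"roll":0},{"hand":-0.1,"offset":[0,0,-20],"roll":0}]'
python3 -m handwheel '[{"hand":-0.1,"offset":[-4,0,0],"roll":0},{"hand":-0.1,"offset":[-8,0,0],"roll":0},{"hand":-0.1,"offset":[-12,0,0],"roll":0},{"hand":-0.1,"offset":[-16,0,0],"roll":0},{"hand":-0.1,"offset":[-20,0,0],"roll":0}]'
python3 - <<'E'
from h import *
im=cam("top")["image"][:,:,::-1]
a=cv2.resize(im[190:265,150:230],None,fx=5,fy=5); b=cv2.resize(im[190:265,350:470],None,fx=5,fy=5)
cv2.imwrite("pics/t6.png",np.vstack([a,np.zeros((3,400,3),np.uint8)]) if 0 else cv2.resize(np.hstack([a,b]),None,fx=.8,fy=.8))
E
```

```text
clock: 6.47
eef_pos: [491.6, 370.5, 77.9]
tool_rot: [-0.0, 0.717, 0.697, -0.002]
ft_force: [0.5, 0.3, 0.3]
finger_gap: 0.552
grip_force: 0.0
clock: 6.88
eef_pos: [492.3, 371.0, 282.3]
tool_rot: [0.0, 0.717, 0.697, -0.0]
ft_force: [1.1, 0.5, 0.0]
finger_gap: 0.548
grip_force: 0.0
clock: 7.3
eef_pos: [486.5, 169.7, 280.3]
tool_rot: [0.0, 0.717, 0.697, 0.0]
ft_force: [1.2, -0.5, 0.5]
finger_gap: 0.549
grip_force: 0.0
```

View pics/t6.png

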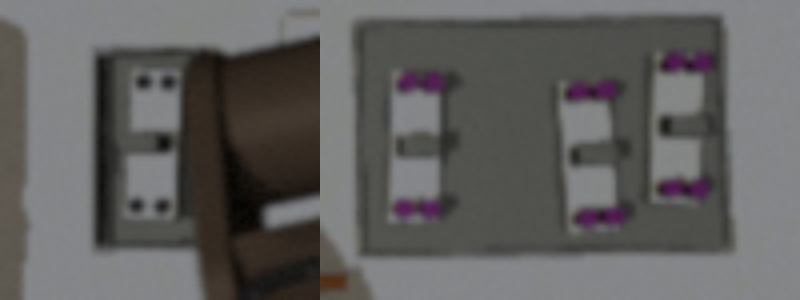

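```bash
python3 -m handwheel '[{"hand":0.15,"offset":[-4,0,0],"roll":0},{"hand":0.15,"offset":[-8,0.3,0],"roll":0},{"hand":0.15,"offset":[-12,0.6,0],"roll":0},{"hand":0.15,"offset":[-16,0.7,0],"roll":0},{"hand":0.15,"offset":[-20,0.8,0],"roll":0}]'
python3 -m handwheel '[{"hand":0.15,"offset":[-4,0.2,0],"roll":0},{"hand":0.15,"offset":[-8,0.4,0],"roll":0},{"hand":0.15,"offset":[-12,0.6,2],"roll":0},{"hand":0.15,"offset":[-16,0.7,5],"roll":0},{"hand":0.15,"offset":[-17.2,0.7,9],"roll":0}]'
python3 -m handwheel '[{"hand":0.15,"offset":[0,0,4],"roll":0},{"hand":0.15,"offset":[0,0,8],"roll":0},{"hand":0.15,"offset":[0,0,9],"roll":0},{"hand":0.15,"offset":[0,0,9],"roll":0},{"hand":0.15,"offset":[0,0,9],"roll":0}]'
```

```text
clock: 7.77
eef_pos: [489.1, -30.6, 280.3]
tool_rot: [0.0, 0.717, 0.697, 0.0]
ft_force: [0.8, -0.0, 0.4]
finger_gap: 0.425
grip_force: 0.0
clock: 8.18
eef_pos: [492.5, -200.9, 200.2]
tool_rot: [0.003, 0.718, 0.696, 0.001]
ft_force: [1.7, -0.9, -0.3]
finger_gap: 0.424
grip_force: 0.0
clock: 8.6
eef_pos: [492.2, -197.1, 110.0]
tool_rot: [0.0, 0.717, 0.697, 0.0]
ft_force: [0.5, 0.4, 1.7]
finger_gap: 0.424
grip_force: 0.0
```

```bash
python3 -m handwheel '[{"hand":0.15,"offset":[-0.4,-0.1,0],"roll":0},{"hand":0.15,"offset":[-0.4,-0.1,3],"roll":0},{"hand":0.15,"offset":[-0.4,-0.1,6],"roll":0},{"hand":0.15,"offset":[-0.4,-0.1,6],"roll":0}]'
python3 -m handwheel '[{"hand":1,"offset":[0,0,0],"roll":0},{"hand":1,"offset":[0,0,0],"roll":0},{"hand":1,"offset":[0,0,0],"roll":0},{"hand":1,"offset":[0,0,0],"roll":0},{"hand":1,"offset":[0,0,-2],"roll":0}]'
python3 -m handwheel '[{"hand":1,"offset":[0,0,-4],"roll":0},{"hand":1,"offset":[0,0,-8],"roll":0},{"hand":1,"offset":[0,0,-12],"roll":0},{"hand":1,"offset":[0,0,-12],"roll":0}]'
```

```text
clock: 8.93
eef_pos: [489.9, -200.7, 47.5]
tool_rot: [-0.001, 0.717, 0.697, -0.0]
ft_force: [0.2, -0.4, -1.4]
finger_gap: 0.425
grip_force: 0.0
clock: 9.35
eef_pos: [490.0, -200.7, 68.5]
tool_rot: [-0.001, 0.717, 0.697, -0.0]
ft_force: [-0.1, -0.7, -2.7]
finger_gap: 0.178
grip_force: 59.0
clock: 9.68
eef_pos: [492.7, -202.0, 197.0]
tool_rot: [0.006, 0.717, 0.697, 0.002]
ft_force: [1.1, -0.6, -1.1]
finger_gap: 0.18
grip_force: 59.3
```

Run:
```python
from h import *
d=np.load("deck.npz");o,D=d["o"],d["D"]
print(D.round(3))
for y in (32,72,112): print((o+D@[76,y,0]).round(1),(o+D@[136,y+20,0]).round(1))
```

```text
[[ 0.966 -0.036 -0.258]
 [-0.027  0.972 -0.235]
 [ 0.259  0.234  0.937]]
[567.9 -16.5  62. ] [625.1   1.3  82.2]
[566.5  22.3  71.3] [623.7  40.2  91.5]
[565.   61.2  80.7] [622.2  79.  100.9]
```

```bash
python3 -m handwheel '[{"hand":1,"offset":[4,1.5,0],"roll":0},{"hand":1,"offset":[8,3,0],"roll":0},{"hand":1,"offset":[12,4.5,0],"roll":0},{"hand":1,"offset":[16,6,0],"roll":0},{"hand":1,"offset":[18.8,7,0],"roll":0}]'
python3 -m handwheel '[{"hand":1,"offset":[0,0,0],"roll":0},{"hand":1,"offset":[0,0,2],"roll":0},{"hand":1,"offset":[0,0,4],"roll":0},{"hand":1,"offset":[0,0,5],"roll":0},{"hand":1,"offset":[0,0,5],"roll":0}]'
```

```text
clock: 10.1
eef_pos: [566.0, -12.5, 189.7]
tool_rot: [0.0, 0.717, 0.697, 0.0]
ft_force: [-2.9, -1.6, -2.6]
finger_gap: 0.175
grip_force: 60.0
clock: 10.52
eef_pos: [564.8, -15.1, 137.5]
tool_rot: [-0.001, 0.717, 0.697, -0.001]
ft_force: [0.6, -0.6, -2.7]
finger_gap: 0.18
grip_force: 59.7
```

Small steps until contact, then open and lift gently.

```bash
python3 -m handwheel '[{"hand":1,"offset":[0,0.2,0.4],"roll":0},{"hand":1,"offset":[0,0.2,0.8],"roll":0},{"hand":1,"offset":[0,0.2,0.8],"roll":0}]'
python3 -m handwheel '[{"hand":1,"offset":[0,0,0.2],"roll":0},{"hand":1,"offset":[0,0,0.3],"roll":0}]'
```

```text
clock: 10.77
eef_pos: [568.0, -15.3, 131.2]
tool_rot: [0.0, 0.717, 0.697, 0.0]
ft_force: [-0.5, -0.4, -3.0]
finger_gap: 0.174
grip_force: 59.8
clock: 10.93
eef_pos: [568.2, -15.4, 129.2]
tool_rot: [0.001, 0.717, 0.697, 0.0]
ft_force: [-6.4, -1.9, 13.4]
finger_gap: 0.178
grip_force: 61.9
```

```bash
python3 -m handwheel '[{"hand":0.15,"offset":[0,0,0],"roll":0},{"hand":0.15,"offset":[0,0,0],"roll":0},{"hand":0.15,"offset":[0,0,0],"roll":0},{"hand":0.15,"offset":[0,0,0],"roll":0},{"hand":0.15,"offset":[0,0,-1.5],"roll":0}]'
python3 -m handwheel '[{"hand":0.15,"offset":[0,0,-2],"roll":0},{"hand":0.15,"offset":[0,0,-4],"roll":0},{"hand":0.15,"offset":[0,0,-8],"roll":0},{"hand":0.15,"offset":[0,0,-10],"roll":0},{"hand":0.15,"offset":[0,0,-10],"roll":0}]'
python3 -m handwheel '[{"hand":0.15,"offset":[-4,0,0],"roll":0},{"hand":0.15,"offset":[-8,0,0],"roll":0},{"hand":0.15,"offset":[-12,-2,0],"roll":0},{"hand":0.15,"offset":[-16,-4,0],"roll":0},{"hand":0.15,"offset":[-20,-6,0],"roll":0}]'
python3 - <<'E'
from h import *
cam("top","t7.png",(235,135,475,265),3.3)
E
```

```text
clock: 11.35
eef_pos: [566.8, -15.0, 141.2]
tool_rot: [-0.002, 0.717, 0.697, -0.001]
ft_force: [-1.2, 0.7, -0.2]
finger_gap: 0.423
grip_force: 0.3
clock: 11.77
eef_pos: [569.3, -15.2, 247.7]
tool_rot: [0.003, 0.717, 0.697, 0.002]
ft_force: [-0.3, -0.2, 0.4]
finger_gap: 0.423
grip_force: 0.0
clock: 12.18
eef_pos: [505.4, -206.6, 242.3]
tool_rot: [-0.0, 0.717, 0.697, -0.0]
ft_force: [0.7, 0.3, -0.2]
finger_gap: 0.424
grip_force: 0.0
```

View pics/t7.png

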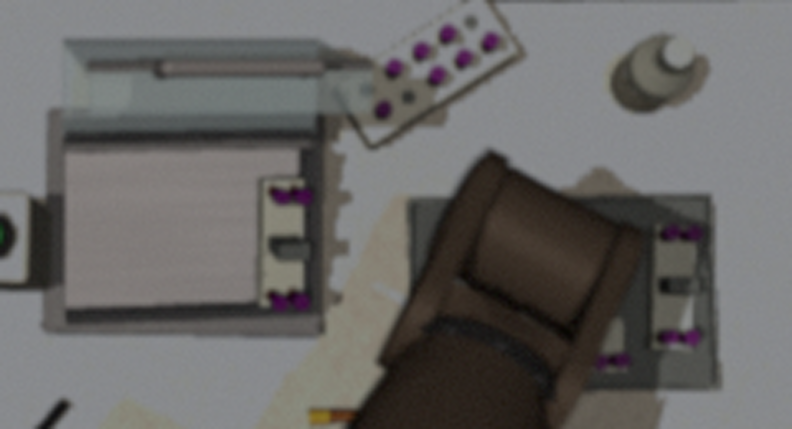

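```bash
python3 -m handwheel '[{"hand":0.15,"offset":[-4,-0.6,0],"roll":-5},{"hand":0.15,"offset":[-8,-1.2,0],"roll":-5},{"hand":0.15,"offset":[-12,-1.8,2],"roll":-5},{"hand":0.15,"offset":[-13.2,-1.8,6],"roll":-5},{"hand":0.15,"offset":[-13.2,-1.8,10],"roll":-5}]'
python3 -m handwheel '[{"hand":0.15,"offset":[0,0,2],"roll":0},{"hand":0.15,"offset":[0,0,3],"roll":0},{"hand":0.15,"offset":[0,0,3],"roll":0}]'
```

```text
clock: 12.65
eef_pos: [484.6, -340.3, 143.2]
tool_rot: [0.002, 0.687, 0.727, -0.0]
ft_force: [0.5, -0.3, -0.6]
finger_gap: 0.428
grip_force: 0.0
clock: 12.9
eef_pos: [484.1, -336.1, 111.5]
tool_rot: [-0.002, 0.686, 0.728, -0.0]
ft_force: [0.4, 0.2, -0.3]
finger_gap: 0.425
grip_force: 0.0
```

Run:
```python
from h import *
cam("top","t8.png",(350,180,470,270),6)
```

```text
(no output)
```

View pics/t8.png

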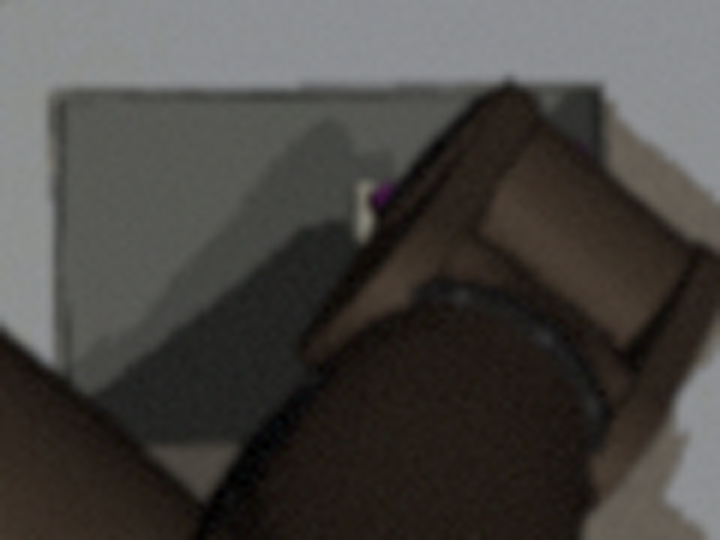

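B's far-left cap still at (385,196), unmoved. Grasp it.

```bash
python3 -m handwheel '[{"hand":0.15,"offset":[-0.2,0,3],"roll":0},{"hand":0.15,"offset":[-0.2,0,6.2],"roll":0},{"hand":0.15,"offset":[-0.2,0,6.2],"roll":0},{"hand":0.15,"offset":[-0.2,0,6.2],"roll":0}]'
python3 -m handwheel '[{"hand":1,"offset":[0,0,0],"roll":0},{"hand":1,"offset":[0,0,0],"roll":0},{"hand":1,"offset":[0,0,0],"roll":0},{"hand":1,"offset":[0,0,0],"roll":0},{"hand":1,"offset":[0,0,-2],"roll":0}]'
python3 -m handwheel '[{"hand":1,"offset":[0,0,-4],"roll":2},{"hand":1,"offset":[0,0,-8],"roll":5},{"hand":1,"offset":[0,0,-12],"roll":5},{"hand":1,"offset":[0,0,-13],"roll":5},{"hand":1,"offset":[0,0,-13],"roll":5}]'
```

```text
clock: 13.28
eef_pos: [485.3, -338.6, 52.7]
tool_rot: [-0.0, 0.686, 0.728, -0.0]
ft_force: [0.2, -0.8, 0.6]
finger_gap: 0.421
grip_force: 0.0
clock: 13.7
eef_pos: [484.4, -338.1, 71.2]
tool_rot: [-0.001, 0.686, 0.728, -0.0]
ft_force: [0.3, 0.1, -2.9]
finger_gap: 0.181
grip_force: 58.8
clock: 14.12
eef_pos: [485.8, -339.3, 206.3]
tool_rot: [0.004, 0.717, 0.697, 0.0]
ft_force: [-0.2, -0.3, -1.7]
finger_gap: 0.179
grip_force: 59.1
```

```bash
python3 -m handwheel '[{"hand":1,"offset":[4,0.7,0],"roll":0},{"hand":1,"offset":[8,1.4,0],"roll":0},{"hand":1,"offset":[12,2.2,0],"roll":0},{"hand":1,"offset":[16,3,0],"roll":0},{"hand":1,"offset":[20,4,0],"roll":0}]'
python3 -m handwheel '[{"hand":1,"offset":[4,0.7,0],"roll":0},{"hand":1,"offset":[8,1.4,0],"roll":0},{"hand":1,"offset":[12,2.2,0],"roll":0},{"hand":1,"offset":[16,3,0],"roll":0},{"hand":1,"offset":[16.4,3.1,0],"roll":0}]'
python3 -m handwheel '[{"hand":1,"offset":[0,0,0],"roll":0},{"hand":1,"offset":[0,0,2],"roll":0},{"hand":1,"offset":[0,0,4],"roll":0},{"hand":1,"offset":[0,0,4.5],"roll":0},{"hand":1,"offset":[0,0,4.5],"roll":0}]'
```

```text
clock: 14.53
eef_pos: [529.7, -137.9, 200.5]
tool_rot: [-0.001, 0.717, 0.697, -0.0]
ft_force: [1.0, -0.1, -2.6]
finger_gap: 0.179
grip_force: 58.9
clock: 14.95
eef_pos: [566.1, 28.6, 200.4]
tool_rot: [-0.001, 0.716, 0.699, -0.0]
ft_force: [0.0, 0.1, -1.9]
finger_gap: 0.175
grip_force: 58.9
clock: 15.37
eef_pos: [565.2, 22.1, 155.0]
tool_rot: [-0.001, 0.717, 0.697, -0.001]
ft_force: [0.4, -0.2, -1.4]
finger_gap: 0.18
grip_force: 58.8
```

```bash
python3 -m handwheel '[{"hand":1,"offset":[0,0,0.5],"roll":0},{"hand":1,"offset":[0,0,1],"roll":0},{"hand":1,"offset":[0,0,1.1],"roll":0},{"hand":1,"offset":[0,0,1.1],"roll":0}]'
python3 -m handwheel '[{"hand":1,"offset":[0,0,0.2],"roll":0},{"hand":1,"offset":[0,0,0.3],"roll":0}]'
```

```text
clock: 15.7
eef_pos: [566.2, 23.0, 145.9]
tool_rot: [0.0, 0.717, 0.697, 0.0]
ft_force: [0.7, -0.1, -1.4]
finger_gap: 0.182
grip_force: 59.0
clock: 15.87
eef_pos: [566.3, 23.2, 143.0]
tool_rot: [0.0, 0.717, 0.697, 0.0]
ft_force: [-0.3, 0.3, 0.4]
finger_gap: 0.179
grip_force: 59.3
```

```bash
python3 -m handwheel '[{"hand":1,"offset":[0,0,0.15],"roll":0},{"hand":0.15,"offset":[0,0,0.15],"roll":0},{"hand":0.15,"offset":[0,0,0.15],"roll":0},{"hand":0.15,"offset":[0,0,0.15],"roll":0},{"hand":0.15,"offset":[0,0,-1.5],"roll":0}]'
python3 -m handwheel '[{"hand":0.15,"offset":[0,0,-2],"roll":0},{"hand":0.15,"offset":[0,0,-4],"roll":0},{"hand":0.15,"offset":[0,0,-8],"roll":0},{"hand":0.15,"offset":[0,0,-10],"roll":0},{"hand":0.15,"offset":[0,0,-10],"roll":0}]'
python3 -m handwheel '[{"hand":0.15,"offset":[-4,0,0],"roll":0},{"hand":0.15,"offset":[-8,0,0],"roll":0},{"hand":0.15,"offset":[-12,-2,0],"roll":0},{"hand":0.15,"offset":[-16,-4,0],"roll":0},{"hand":0.15,"offset":[-20,-6,0],"roll":0}]'
python3 - <<'E'
from h import *
cam("top","t9.png",(235,135,475,265),3.3)
E
```

```text
clock: 16.28
eef_pos: [565.1, 23.3, 155.7]
tool_rot: [-0.002, 0.717, 0.697, -0.001]
ft_force: [-1.1, -0.1, -0.4]
finger_gap: 0.42
grip_force: 0.0
clock: 16.7
eef_pos: [567.6, 23.2, 262.4]
tool_rot: [0.003, 0.717, 0.697, 0.002]
ft_force: [-0.4, -0.3, 0.5]
finger_gap: 0.433
grip_force: 0.0
clock: 17.12
eef_pos: [503.7, -168.3, 257.0]
tool_rot: [-0.0, 0.717, 0.697, -0.0]
ft_force: [0.6, -0.4, 0.6]
finger_gap: 0.426
grip_force: 0.0
```

View pics/t9.png

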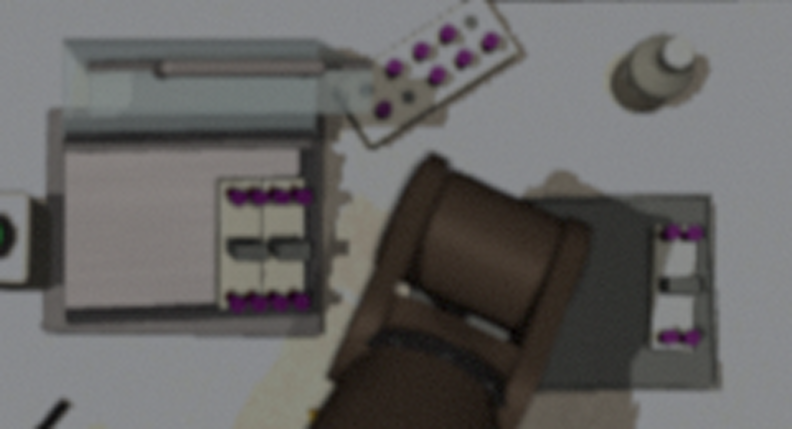

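Both placed carriers are home in t9, side by side at (218–305,180–305). C is unmoved: its caps are at (682,233) and (680,338).

```bash
python3 -m handwheel '[{"hand":0.15,"offset":[-4,0.2,0],"roll":2},{"hand":0.15,"offset":[-8,0.4,0],"roll":2},{"hand":0.15,"offset":[-12,0.5,0],"roll":2},{"hand":0.15,"offset":[-16,0.6,0],"roll":2},{"hand":0.15,"offset":[-20,0.8,0],"roll":2}]'
python3 -m handwheel '[{"hand":0.15,"offset":[-3.9,0,0],"roll":0},{"hand":0.15,"offset":[-3.9,0,4],"roll":0},{"hand":0.15,"offset":[-3.9,0,8],"roll":0},{"hand":0.15,"offset":[-3.9,0,12],"roll":0},{"hand":0.15,"offset":[-3.9,0,14],"roll":0}]'
python3 -m handwheel '[{"hand":0.15,"offset":[0,0,0],"roll":0},{"hand":0.15,"offset":[0,0,0],"roll":0}]'
```

```text
clock: 17.58
eef_pos: [506.7, -368.9, 257.1]
tool_rot: [-0.0, 0.729, 0.684, -0.0]
ft_force: [0.6, 0.8, 0.2]
finger_gap: 0.428
grip_force: 0.0
clock: 18.0
eef_pos: [503.1, -404.8, 112.4]
tool_rot: [-0.003, 0.729, 0.684, -0.0]
ft_force: [0.5, 0.3, -1.0]
finger_gap: 0.426
grip_force: 0.0
clock: 18.17
eef_pos: [504.6, -405.8, 116.9]
tool_rot: [-0.001, 0.729, 0.684, -0.0]
ft_force: [-0.3, -1.1, 0.8]
finger_gap: 0.426
grip_force: 0.0
```

```bash
python3 -m handwheel '[{"hand":0.15,"offset":[-0.1,0,3],"roll":0},{"hand":0.15,"offset":[-0.1,0,6.6],"roll":0},{"hand":0.15,"offset":[-0.1,0,6.6],"roll":0},{"hand":0.15,"offset":[-0.1,0,6.6],"roll":0}]'
python3 -m handwheel '[{"hand":1,"offset":[0,0,0],"roll":0},{"hand":1,"offset":[0,0,0],"roll":0},{"hand":1,"offset":[0,0,0],"roll":0},{"hand":1,"offset":[0,0,0],"roll":0},{"hand":1,"offset":[0,0,-2],"roll":0}]'
python3 -m handwheel '[{"hand":1,"offset":[0,0,-4],"roll":-2},{"hand":1,"offset":[0,0,-8],"roll":-2},{"hand":1,"offset":[0,0,-12],"roll":-2},{"hand":1,"offset":[0,0,-14],"roll":-2},{"hand":1,"offset":[0,0,-14],"roll":-2}]'
```

```text
clock: 18.5
eef_pos: [505.0, -407.1, 52.7]
tool_rot: [-0.0, 0.729, 0.685, -0.0]
ft_force: [0.1, -0.6, 0.9]
finger_gap: 0.424
grip_force: 0.0
clock: 18.92
eef_pos: [504.2, -406.4, 71.1]
tool_rot: [-0.001, 0.729, 0.684, -0.0]
ft_force: [-0.3, 0.3, -3.2]
finger_gap: 0.174
grip_force: 59.0
clock: 19.33
eef_pos: [505.9, -408.0, 218.8]
tool_rot: [0.005, 0.717, 0.697, 0.0]
ft_force: [0.5, 0.1, -3.0]
finger_gap: 0.176
grip_force: 59.3
```

```bash
python3 -m handwheel '[{"hand":1,"offset":[4,0.4,0],"roll":0},{"hand":1,"offset":[8,0.8,0],"roll":0},{"hand":1,"offset":[12,1.2,0],"roll":0},{"hand":1,"offset":[16,1.6,0],"roll":0},{"hand":1,"offset":[20,2,0],"roll":0}]'
python3 -m handwheel '[{"hand":1,"offset":[4,0.4,0],"roll":0},{"hand":1,"offset":[8,0.8,0],"roll":0},{"hand":1,"offset":[12,1.2,0],"roll":0},{"hand":1,"offset":[16,1.6,0],"roll":0},{"hand":1,"offset":[20,2,0],"roll":0}]'
python3 -m handwheel '[{"hand":1,"offset":[4,0.4,0],"roll":0},{"hand":1,"offset":[7,0.7,0],"roll":0},{"hand":1,"offset":[7,0.7,0],"roll":0},{"hand":1,"offset":[7,0.7,2],"roll":0},{"hand":1,"offset":[7,0.7,4],"roll":0}]'
python3 -m handwheel '[{"hand":1,"offset":[0,0,0],"roll":0},{"hand":1,"offset":[0,0,0],"roll":0}]'
```

```text
clock: 19.75
eef_pos: [529.7, -205.7, 211.5]
tool_rot: [-0.0, 0.717, 0.697, -0.0]
ft_force: [0.7, -0.4, -3.4]
finger_gap: 0.178
grip_force: 59.2
clock: 20.17
eef_pos: [555.4, -6.3, 211.6]
tool_rot: [-0.0, 0.717, 0.697, -0.0]
ft_force: [0.8, -1.7, -2.8]
finger_gap: 0.176
grip_force: 59.2
clock: 20.58
eef_pos: [564.9, 62.2, 171.9]
tool_rot: [0.001, 0.716, 0.698, 0.001]
ft_force: [-0.0, -0.4, -3.1]
finger_gap: 0.179
grip_force: 59.3
clock: 20.75
eef_pos: [564.4, 61.3, 171.2]
tool_rot: [-0.001, 0.717, 0.697, -0.001]
ft_force: [0.2, -0.5, -2.7]
finger_gap: 0.176
grip_force: 59.1
```

```bash
python3 -m handwheel '[{"hand":1,"offset":[0,0,0.6],"roll":0},{"hand":1,"offset":[0,0,1.2],"roll":0},{"hand":1,"offset":[0,0,1.5],"roll":0},{"hand":1,"offset":[0,0,1.6],"roll":0}]'
python3 -m handwheel '[{"hand":1,"offset":[0,0,0.15],"roll":0},{"hand":1,"offset":[0,0,0.3],"roll":0}]'
```

```text
clock: 21.08
eef_pos: [564.8, 61.3, 155.5]
tool_rot: [-0.0, 0.717, 0.697, -0.0]
ft_force: [-0.2, -0.2, -2.4]
finger_gap: 0.182
grip_force: 59.3
clock: 21.25
eef_pos: [565.1, 61.4, 152.9]
tool_rot: [0.0, 0.717, 0.697, 0.0]
ft_force: [-0.4, -0.4, -3.1]
finger_gap: 0.18
grip_force: 59.3
```

```bash
python3 -m handwheel '[{"hand":1,"offset":[0,0,0.15],"roll":0},{"hand":1,"offset":[0,0,0.25],"roll":0}]'
python3 -m handwheel '[{"hand":0.15,"offset":[0,0,0],"roll":0},{"hand":0.15,"offset":[0,0,0],"roll":0},{"hand":0.15,"offset":[0,0,0],"roll":0},{"hand":0.15,"offset":[0,0,0],"roll":0},{"hand":0.15,"offset":[0,0,-1.5],"roll":0}]'
python3 -m handwheel '[{"hand":0.15,"offset":[0,0,-2],"roll":0},{"hand":0.15,"offset":[0,0,-4],"roll":0},{"hand":0.15,"offset":[0,0,-8],"roll":0},{"hand":0.15,"offset":[0,0,-10],"roll":0},{"hand":0.15,"offset":[0,0,-10],"roll":0}]'
python3 -m handwheel '[{"hand":1,"offset":[-4,0,-2],"roll":0},{"hand":1,"offset":[-8,0,-4],"roll":0},{"hand":1,"offset":[-12,0,-8],"roll":0},{"hand":1,"offset":[-16,0,-11],"roll":0},{"hand":1,"offset":[-20,0,-11],"roll":0}]'
python3 - <<'E'
from h import *
im=cam("top")["image"][:,:,::-1]
cv2.imwrite("pics/t10.png",cv2.resize(im[135:265,150:350],None,fx=4,fy=4,interpolation=cv2.INTER_CUBIC))
E
```

```text
clock: 21.42
eef_pos: [565.2, 61.3, 151.1]
tool_rot: [0.001, 0.717, 0.697, 0.0]
ft_force: [-6.2, -2.1, 12.5]
finger_gap: 0.175
grip_force: 61.4
clock: 21.83
eef_pos: [564.1, 61.5, 163.4]
tool_rot: [-0.001, 0.717, 0.697, -0.001]
ft_force: [-0.8, -0.1, -0.2]
finger_gap: 0.423
grip_force: 0.0
clock: 22.25
eef_pos: [566.4, 61.5, 269.9]
tool_rot: [0.003, 0.717, 0.697, 0.003]
ft_force: [-0.4, 0.0, -0.6]
finger_gap: 0.421
grip_force: 0.0
clock: 22.67
eef_pos: [560.1, -116.8, 371.6]
tool_rot: [0.002, 0.717, 0.697, 0.001]
ft_force: [1.3, -0.4, -0.5]
finger_gap: -0.002
grip_force: 0.0
```

View pics/t10.png

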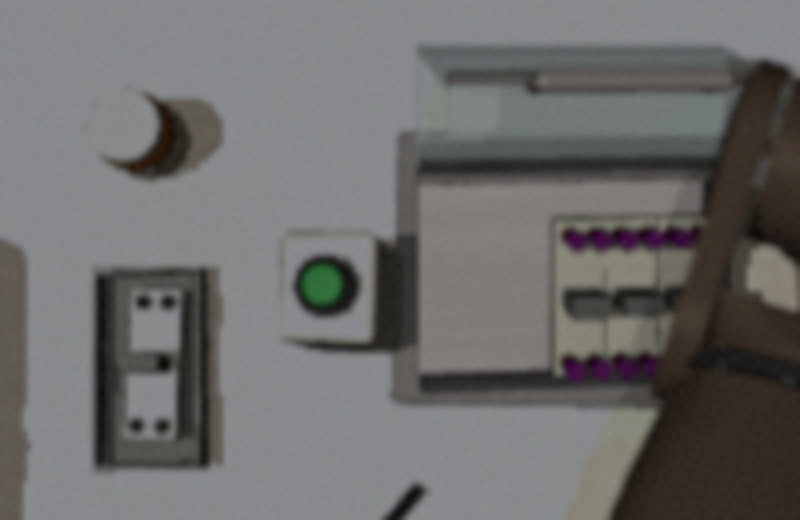

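Row of three home, and the empty carrier flat in the tray. Compute the cover arc.

```bash
python3 - <<'E'
from h import *
d=np.load("deck.npz");o,D=d["o"],d["D"]
for a in (1.41,1.2,1.0,.8,.7,.6,.5,.4,.3,.2,.1,.0):
    g=np.arctan2(100,218)+a
    print(a,[(o+D@[160-240*np.cos(g),y,240*np.sin(g)]).round(0).tolist() for y in(104,140)])
E
python3 -m handwheel '[{"hand":1,"offset":[0,0,-3],"roll":0},{"hand":1,"offset":[2,4,-3],"roll":0},{"hand":1,"offset":[4,8,-3],"roll":0},{"hand":1,"offset":[6,12,-3],"roll":0},{"hand":1,"offset":[8,13,-3],"roll":0}]'
python3 -m handwheel '[{"hand":1,"offset":[3,0.5,0],"roll":0},{"hand":1,"offset":[5,0.5,0],"roll":0},{"hand":1,"offset":[5,0.5,0],"roll":0}]'
```

```text
1.41 [[648.0, -5.0, 334.0], [647.0, 30.0, 342.0]]
1.2 [[598.0, -5.0, 329.0], [597.0, 30.0, 337.0]]
1.0 [[553.0, -4.0, 315.0], [551.0, 31.0, 323.0]]
0.8 [[511.0, 0.0, 292.0], [509.0, 35.0, 300.0]]
0.7 [[492.0, 3.0, 277.0], [490.0, 38.0, 286.0]]
0.6 [[474.0, 6.0, 261.0], [473.0, 41.0, 270.0]]
0.5 [[458.0, 10.0, 244.0], [457.0, 45.0, 252.0]]
0.4 [[444.0, 14.0, 225.0], [443.0, 49.0, 233.0]]
0.3 [[432.0, 18.0, 204.0], [431.0, 53.0, 213.0]]
0.2 [[423.0, 23.0, 183.0], [421.0, 58.0, 191.0]]
0.1 [[415.0, 28.0, 161.0], [414.0, 63.0, 169.0]]
0.0 [[410.0, 34.0, 138.0], [409.0, 68.0, 146.0]]
clock: 23.13
eef_pos: [695.0, -39.5, 396.5]
tool_rot: [-0.0, 0.717, 0.697, -0.0]
ft_force: [-0.2, -1.7, -0.9]
finger_gap: -0.002
grip_force: 0.0
clock: 23.38
eef_pos: [699.0, 14.1, 397.0]
tool_rot: [-0.001, 0.716, 0.698, -0.0]
ft_force: [0.0, 0.1, 0.3]
finger_gap: 0.003
grip_force: 0.0
```

```bash
python3 -m handwheel '[{"hand":1,"offset":[0,0,3],"roll":0},{"hand":1,"offset":[0,0,5.9],"roll":0},{"hand":1,"offset":[0,0,5.9],"roll":0},{"hand":1,"offset":[0,-1,5.9],"roll":0},{"hand":1,"offset":[0,-2,5.9],"roll":0}]'
python3 -m handwheel '[{"hand":1,"offset":[0,-1,0],"roll":0},{"hand":1,"offset":[0,-2,0],"roll":0},{"hand":1,"offset":[0,-3,0],"roll":0}]'
```

```text
clock: 23.8
eef_pos: [678.8, 10.2, 339.8]
tool_rot: [0.0, 0.717, 0.697, -0.0]
ft_force: [3.6, -1.4, -0.1]
finger_gap: 0.001
grip_force: 1.6
clock: 24.05
eef_pos: [648.9, 10.7, 341.1]
tool_rot: [0.001, 0.717, 0.697, 0.001]
ft_force: [3.4, -1.6, -0.0]
finger_gap: 0.002
grip_force: 1.5
```

```bash
python3 -m handwheel '[{"hand":1,"offset":[0,-1.5,0.2],"roll":0},{"hand":1,"offset":[0,-3,0.5],"roll":0},{"hand":1,"offset":[0,-4.5,0.9],"roll":0},{"hand":1,"offset":[0,-6,1.3],"roll":0},{"hand":1,"offset":[0,-7.2,1.8],"roll":0}]'
python3 -m handwheel '[{"hand":1,"offset":[0,-1.3,0.7],"roll":0},{"hand":1,"offset":[0,-2.6,1.4],"roll":0},{"hand":1,"offset":[0,-4,2.2],"roll":0}]'
python3 -m handwheel '[{"hand":1,"offset":[0,-1.2,1],"roll":0},{"hand":1,"offset":[0,-2.4,2],"roll":0},{"hand":1,"offset":[0,-3.5,3],"roll":0}]'
```

```text
clock: 24.47
eef_pos: [576.5, 13.1, 323.5]
tool_rot: [0.001, 0.717, 0.697, 0.001]
ft_force: [2.1, 0.1, 2.4]
finger_gap: -0.002
grip_force: 1.3
clock: 24.72
eef_pos: [537.0, 14.4, 301.1]
tool_rot: [0.001, 0.717, 0.697, 0.001]
ft_force: [2.0, 2.5, 1.4]
finger_gap: 0.003
grip_force: 1.2
clock: 24.97
eef_pos: [501.9, 15.4, 270.8]
tool_rot: [0.001, 0.717, 0.697, 0.001]
ft_force: [2.4, 1.0, 1.1]
finger_gap: -0.003
grip_force: 1.1
```

```bash
python3 -m handwheel '[{"hand":1,"offset":[0,0.3,-3],"roll":0},{"hand":1,"offset":[1,0.3,-6],"roll":0},{"hand":1,"offset":[2.8,-2.5,-6],"roll":0},{"hand":1,"offset":[2.8,-2.7,-6],"roll":0},{"hand":1,"offset":[2.8,-2.7,-4],"roll":0}]'
python3 -m handwheel '[{"hand":1,"offset":[0,0,0.5],"roll":0},{"hand":1,"offset":[0,0,1.2],"roll":0},{"hand":1,"offset":[0,0,2],"roll":0}]'
```

```text
clock: 25.38
eef_pos: [475.9, 44.8, 313.7]
tool_rot: [0.003, 0.717, 0.697, 0.002]
ft_force: [0.6, -0.3, -0.9]
finger_gap: 0.0
grip_force: 0.0
clock: 25.63
eef_pos: [475.4, 44.2, 290.2]
tool_rot: [-0.0, 0.717, 0.697, -0.0]
ft_force: [-1.3, -0.5, 3.7]
finger_gap: -0.001
grip_force: 2.1
```

```bash
python3 -m handwheel '[{"hand":1,"offset":[0.2,-0.9,1],"roll":0},{"hand":1,"offset":[0.4,-1.7,2],"roll":0},{"hand":1,"offset":[0.6,-2.4,3],"roll":0},{"hand":1,"offset":[0.7,-2.9,3.7],"roll":0}]'
python3 -m handwheel '[{"hand":1,"offset":[0.2,-0.6,1],"roll":0},{"hand":1,"offset":[0.4,-1.1,2],"roll":0},{"hand":1,"offset":[0.6,-1.6,3],"roll":0},{"hand":1,"offset":[0.9,-2,4.2],"roll":0}]'
```

```text
clock: 25.97
eef_pos: [446.4, 52.2, 252.3]
tool_rot: [-0.0, 0.717, 0.697, -0.0]
ft_force: [-0.1, -0.1, 2.6]
finger_gap: -0.001
grip_force: 1.0
clock: 26.3
eef_pos: [427.2, 61.7, 210.7]
tool_rot: [0.0, 0.717, 0.697, 0.0]
ft_force: [-0.1, -1.2, 0.7]
finger_gap: 0.003
grip_force: 0.7
```

```bash
python3 -m handwheel '[{"hand":1,"offset":[0.2,-0.3,1],"roll":0},{"hand":1,"offset":[0.4,-0.5,2],"roll":0},{"hand":1,"offset":[0.6,-0.6,3],"roll":0},{"hand":1,"offset":[0.8,-0.7,4],"roll":0}]'
python3 -m handwheel '[{"hand":1,"offset":[0,0,0.3],"roll":0},{"hand":1,"offset":[0,0,0.6],"roll":0}]'
```

```text
clock: 26.63
eef_pos: [420.7, 70.0, 170.5]
tool_rot: [0.0, 0.717, 0.697, 0.0]
ft_force: [0.9, -0.8, 1.7]
finger_gap: -0.002
grip_force: 0.6
clock: 26.8
eef_pos: [420.5, 70.0, 164.5]
tool_rot: [-0.0, 0.717, 0.697, -0.0]
ft_force: [1.1, 0.4, 1.5]
finger_gap: 0.002
grip_force: 0.5
```

```bash
python3 -m handwheel '[{"hand":1,"offset":[0,0,0.3],"roll":0},{"hand":1,"offset":[0,0,0.3],"roll":0}]'
python3 -m handwheel '[{"hand":1,"offset":[0,0,0.3],"roll":0},{"hand":1,"offset":[0,0,0.3],"roll":0}]'
```

```text
clock: 26.97
eef_pos: [420.4, 70.0, 161.6]
tool_rot: [0.0, 0.717, 0.697, -0.0]
ft_force: [0.8, -0.2, 0.7]
finger_gap: -0.0
grip_force: 0.3
clock: 27.13
eef_pos: [420.3, 70.1, 158.7]
tool_rot: [0.0, 0.717, 0.697, 0.0]
ft_force: [1.0, 0.9, -0.0]
finger_gap: 0.003
grip_force: 0.5
```

Force stayed near zero, so the tip may have slipped behind the bar. Back off and look.

```bash
python3 -m handwheel '[{"hand":1,"offset":[0,0,-3],"roll":0},{"hand":1,"offset":[0,0,-6],"roll":0},{"hand":1,"offset":[0,0,-10],"roll":0},{"hand":1,"offset":[0,0,-14],"roll":0},{"hand":1,"offset":[4,0,-14],"roll":0}]'
python3 -m handwheel '[{"hand":1,"offset":[4,2,0],"roll":0},{"hand":1,"offset":[8,4,0],"roll":0},{"hand":1,"offset":[12,6,0],"roll":0},{"hand":1,"offset":[16,6,0],"roll":0},{"hand":1,"offset":[20,6,0],"roll":0}]'
python3 - <<'E'
from h import *
T=cam("top");S=cam("side")
a=T["image"][130:270,220:350,::-1]; b=S["image"][120:260,240:375,::-1]
cv2.imwrite("pics/l.png",cv2.resize(np.hstack([a,b]),None,fx=3,fy=3,interpolation=cv2.INTER_CUBIC))
d=np.load("deck.npz");o,D=d["o"],d["D"]
for an in (0,.1,.2,.3):
    g=np.arctan2(100,218)+an
    q=[o+D@[160-240*np.cos(g),y,240*np.sin(g)] for y in(44,164)]
    print(an,((proj(T,q)-[220,130])*3).round(0).tolist(),((proj(S,q)-[240,120])*3+[390,0]).round(0).tolist())
E
```

```text
clock: 27.55
eef_pos: [423.5, 107.0, 305.4]
tool_rot: [0.004, 0.719, 0.695, 0.004]
ft_force: [1.8, -0.4, 0.7]
finger_gap: -0.003
grip_force: 0.0
clock: 27.97
eef_pos: [487.3, 305.1, 298.5]
tool_rot: [0.0, 0.717, 0.697, -0.0]
ft_force: [1.0, 0.2, 0.5]
finger_gap: -0.002
grip_force: 0.0
0 [[292.0, 366.0], [171.0, 371.0]] [[718.0, 298.0], [622.0, 312.0]]
0.1 [[297.0, 361.0], [175.0, 366.0]] [[720.0, 278.0], [624.0, 291.0]]
0.2 [[302.0, 353.0], [179.0, 358.0]] [[722.0, 256.0], [625.0, 269.0]]
0.3 [[307.0, 342.0], [182.0, 347.0]] [[722.0, 235.0], [625.0, 246.0]]
```

View pics/l.png

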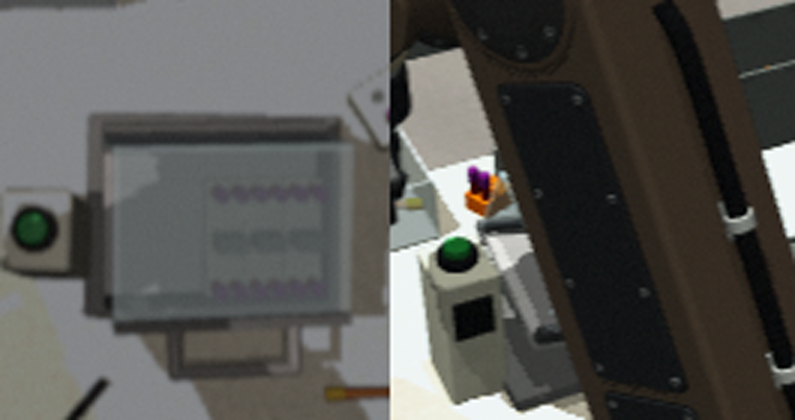

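Last picture: the cover lies over the deck, with the bar from (172,371) to (298,366) in the top half. This matches angle 0 within about 0.1 rad. Pressing on the roof's front to make sure.

```bash
python3 -m handwheel '[{"hand":1,"offset":[-4,0,0],"roll":0},{"hand":1,"offset":[-8,0,0],"roll":0},{"hand":1,"offset":[-12,0,0],"roll":0},{"hand":1,"offset":[-16,0,0],"roll":0},{"hand":1,"offset":[-20,0,0],"roll":0}]'
python3 -m handwheel '[{"hand":1,"offset":[-3,0,2],"roll":0},{"hand":1,"offset":[-3,0,5],"roll":0},{"hand":1,"offset":[-3,0,8],"roll":0},{"hand":1,"offset":[-3,0,10.5],"roll":0},{"hand":1,"offset":[-3,0,10.5],"roll":0}]'
python3 -m handwheel '[{"hand":1,"offset":[0,0,0.5],"roll":0},{"hand":1,"offset":[0,0,1],"roll":0},{"hand":1,"offset":[0,0,1.5],"roll":0}]'
python3 -m handwheel '[{"hand":1,"offset":[0,0,0.3],"roll":0},{"hand":1,"offset":[0,0,0.6],"roll":0}]'
```

```text
clock: 28.48
eef_pos: [480.1, 101.3, 298.9]
tool_rot: [0.0, 0.717, 0.697, -0.0]
ft_force: [1.2, -0.0, 0.7]
finger_gap: -0.0
grip_force: 0.0
clock: 28.9
eef_pos: [478.1, 72.6, 190.3]
tool_rot: [-0.002, 0.717, 0.697, -0.002]
ft_force: [0.3, 0.8, -0.6]
finger_gap: 0.001
grip_force: 0.0
clock: 29.15
eef_pos: [480.8, 73.5, 179.7]
tool_rot: [0.001, 0.717, 0.697, 0.001]
ft_force: [-0.4, -0.3, 0.7]
finger_gap: 0.001
grip_force: 0.0
clock: 29.32
eef_pos: [480.4, 73.5, 173.1]
tool_rot: [0.0, 0.717, 0.697, 0.0]
ft_force: [1.0, -0.5, -0.3]
finger_gap: 0.0
grip_force: 0.0
```

```bash
python3 -m handwheel '[{"hand":1,"offset":[0,0,0.3],"roll":0},{"hand":1,"offset":[0,0,0.5],"roll":0}]'
python3 -m handwheel '[{"hand":1,"offset":[0,0,0.2],"roll":0},{"hand":1,"offset":[0,0,0.2],"roll":0}]'
python3 -m handwheel '[{"hand":1,"offset":[0,0,0.2],"roll":0},{"hand":1,"offset":[0,0,0.2],"roll":0}]'
```

```text
clock: 29.48
eef_pos: [481.0, 73.7, 169.9]
tool_rot: [0.001, 0.717, 0.697, 0.001]
ft_force: [-13.2, 0.6, 53.9]
finger_gap: -0.003
grip_force: 26.9
clock: 29.65
eef_pos: [481.1, 73.7, 169.9]
tool_rot: [0.002, 0.717, 0.697, 0.002]
ft_force: [-14.7, 0.7, 55.7]
finger_gap: -0.002
grip_force: 27.4
clock: 29.82
eef_pos: [481.2, 73.8, 169.5]
tool_rot: [0.002, 0.717, 0.697, 0.003]
ft_force: [-22.0, -0.4, 76.6]
finger_gap: 0.002
grip_force: 38.9
```

The cover is hard against its stop (54–77 N, no travel), so it's shut. On to the button.

```bash
python3 -m handwheel '[{"hand":1,"offset":[0,0,-3],"roll":0},{"hand":1,"offset":[0,0,-6],"roll":0},{"hand":1,"offset":[3,1.5,-7.5],"roll":0},{"hand":1,"offset":[7,3,-7.5],"roll":0},{"hand":1,"offset":[10,4.5,-7.5],"roll":0}]'
python3 -m handwheel '[{"hand":1,"offset":[4,1.6,0],"roll":0},{"hand":1,"offset":[5.1,1.6,0],"roll":0},{"hand":1,"offset":[5.1,1.6,0],"roll":0},{"hand":1,"offset":[5.1,1.6,2],"roll":0},{"hand":1,"offset":[5.1,1.6,3],"roll":0}]'
python3 -m handwheel '[{"hand":1,"offset":[0,0,0.2],"roll":0},{"hand":1,"offset":[0,0,0.2],"roll":0}]'
```

```text
clock: 30.23
eef_pos: [528.8, 173.9, 240.6]
tool_rot: [0.001, 0.717, 0.697, 0.002]
ft_force: [0.1, -0.8, 0.2]
finger_gap: -0.004
grip_force: 0.0
clock: 30.65
eef_pos: [544.6, 222.0, 207.5]
tool_rot: [-0.0, 0.717, 0.697, -0.001]
ft_force: [-0.2, 0.4, -0.2]
finger_gap: 0.003
grip_force: 0.0
clock: 30.82
eef_pos: [545.1, 221.8, 206.2]
tool_rot: [-0.0, 0.717, 0.697, -0.001]
ft_force: [-0.4, 0.5, 0.8]
finger_gap: 0.001
grip_force: 0.0
```

```bash
python3 -m handwheel '[{"hand":1,"offset":[0,0,0.5],"roll":0},{"hand":1,"offset":[0,0,1],"roll":0},{"hand":1,"offset":[0,0,1.4],"roll":0}]'
python3 -m handwheel '[{"hand":1,"offset":[0,0,0.3],"roll":0},{"hand":1,"offset":[0,0,0.4],"roll":0}]'
python3 -m handwheel '[{"hand":1,"offset":[0,0,0.2],"roll":0},{"hand":1,"offset":[0,0,0.3],"roll":0}]'
```

```text
clock: 31.07
eef_pos: [546.4, 222.2, 195.9]
tool_rot: [0.001, 0.717, 0.697, 0.002]
ft_force: [-17.4, -9.3, 66.3]
finger_gap: 0.002
grip_force: 33.4
clock: 31.23
eef_pos: [546.4, 222.2, 195.8]
tool_rot: [0.002, 0.717, 0.697, 0.003]
ft_force: [-20.7, -11.8, 72.1]
finger_gap: 0.003
grip_force: 36.2
clock: 31.4
eef_pos: [546.6, 222.3, 195.3]
tool_rot: [0.003, 0.717, 0.697, 0.004]
ft_force: [-28.2, -13.8, 97.1]
finger_gap: 0.002
grip_force: 48.0
```

```bash
for i in 1; do python3 -m handwheel '[{"hand":1,"offset":[0,0,-0.9],"roll":0},{"hand":1,"offset":[0,0,-0.9],"roll":0}]'; done
python3 -m handwheel '[{"hand":1,"offset":[0,0,-0.15],"roll":0},{"hand":1,"offset":[0,0,-0.15],"roll":0}]'
python3 -m handwheel '[{"hand":1,"offset":[0,0,-0.15],"roll":0},{"hand":1,"offset":[0,0,-0.15],"roll":0}]'
python3 -m handwheel '[{"hand":1,"offset":[0,0,-0.15],"roll":0},{"hand":1,"offset":[0,0,-0.15],"roll":0}]'
python3 -m handwheel '[{"hand":1,"offset":[0,0,-0.2],"roll":0},{"hand":1,"offset":[0,0,-0.2],"roll":0}]'
```

```text
clock: 31.57
eef_pos: [546.3, 222.5, 198.5]
tool_rot: [0.002, 0.717, 0.697, 0.003]
ft_force: [2.1, -0.8, 3.1]
finger_gap: -0.001
grip_force: 2.0
clock: 31.73
eef_pos: [546.2, 222.6, 197.2]
tool_rot: [0.001, 0.717, 0.697, 0.001]
ft_force: [3.2, 0.2, 4.7]
finger_gap: 0.002
grip_force: 2.4
clock: 31.9
eef_pos: [545.8, 222.6, 197.8]
tool_rot: [0.0, 0.717, 0.697, 0.0]
ft_force: [4.1, -0.2, 4.1]
finger_gap: 0.002
grip_force: 2.2
clock: 32.07
eef_pos: [545.5, 222.6, 199.1]
tool_rot: [-0.0, 0.717, 0.697, -0.0]
ft_force: [2.4, -0.6, 3.8]
finger_gap: -0.004
grip_force: 1.8
clock: 32.23
eef_pos: [545.2, 222.6, 201.2]
tool_rot: [-0.0, 0.717, 0.697, -0.0]
ft_force: [1.9, 0.1, 2.4]
finger_gap: 0.002
grip_force: 1.2
```

The spring curve over 6 mm confirms the button was fully pressed. Retreat clear and hand in.

```bash
python3 -m handwheel '[{"hand":1,"offset":[0,0,-4],"roll":0},{"hand":1,"offset":[0,0,-8],"roll":0},{"hand":1,"offset":[0,0,-10],"roll":0},{"hand":1,"offset":[0,0,-10],"roll":0},{"hand":1,"offset":[0,0,-10],"roll":0}]'
python3 -c "
from h import *
print(order.hand_in())"
```

```text
clock: 32.65
eef_pos: [545.0, 222.7, 301.4]
tool_rot: [-0.0, 0.717, 0.697, 0.0]
ft_force: [-0.3, 0.2, -0.8]
finger_gap: -0.004
grip_force: 0.0
the job is handed in; nothing more can be done
None
```

The job is handed in at about 33 s of robot time: empty carrier flat in the return tray, all three tube carriers home on the deck, cover shut and start button pressed. The hand-in returned no verdict, and my last picture was taken before the final press on the cover and the button press.

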